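# Put the slab scraper away in the rotary holder

## Robot

A 6-joint arm with a two-finger parallel gripper is mounted at the origin on the work surface. World frame = base frame: x ahead of the robot, y to its left, z up, the work surface at z = 0. Lengths are in m, angles in rad, forces in N, time in s.
With the tool pointing down it reaches from about 0.35 to 0.775 m from the base axis. Payload 5.5 kg.
Tool frame: the origin (TCP) lies at the very end of the fingers, on their centre line; the grasp point (between the pads) lies 19 mm behind it; z points along the fingers, y is the direction in which the jaws open and shut (so a half turn about z gives the same grasp; the last joint's range is limited). The gripper opens to 85 mm and grips with 20 to 120 N. Pads are 22 mm wide; open, the fingers measure 114 mm over their backs; the gripper's body (76 mm by 85 mm) begins 54 mm behind the grasp point. The pads swing forward as they close: fully open they stand 13 mm farther back than shut.
Start: joints at [0.962, 0.313, 0.046, 1.304, 0, 1.431], TCP at [0.26, 0.513, 0.231] pointing down, gripper open.
Joint ranges: [-2.76, 2.76], [-0.86, 1.69], [-1.03, 1.26], [-2.2, 2.34], [-1.47, 1.5], [-3.14, 3.14]. Speed limits (rad/s): [2.57, 2.57, 3.14, 3.14, 3.14, 3.14].

## Interface

Orientations are given as a unit quaternion [w, x, y, z].
In Python, from workcell import get_state, imaging, env, spotter gives the robot as it stands.
- The arm moves only by the tool play_rows, never from a script. Its argument "moves" is a list of rows, each an object with "claw": the finger opening in cm, from 0 to 8.54; "delta_pos": the shift along the tool's x, y, z in cm, a list of three; "twist": the turn about the tool's z in degrees. A call has 1 to 12 rows; each row is the pose to reach, as a shift and turn from the pose commanded when the call began, along the tool's axes at that moment; what a row does not reach only later rows make up. A row lasts 1/8 s, in which the tool goes at most 62.5 mm and 10.7 degrees, less where a joint would pass 70% of its speed; a pose out of reach is approached as far as the arm can. A call with a gripper value outside its range is refused whole. The fingers move at their own pace and stop on an object; "force" is the grip in N (left out, the last holds). Time passes only in rows, so rows that repeat a pose let the fingers close. It gives the time, the measured TCP pose, the force and the opening at its end, in the units of the state.
- get_state(): the state, without advancing time (a new reading comes with each control period).
- imaging.read_camera(name): name is "side" or "top"; returns the picture (384x512x3 uint8, red, green, blue); there is no depth.
- imaging.camera_info(name): a dict with "fx", "fy", "cx", "cy" (pixels), "world_to_cam" (4x4, takes a point from world to camera coordinates). Camera axes: x right, y down, z forward; pixel columns grow to the right and rows downward; lengths in m; the calibration is good to about 2 mm. A picture is of the moment at which its call begins. camera_info takes no time and is no camera call.
- env.hand_in(): hands the job in, once; it reports no verdict.
Trained networks look in the newest picture that a camera, given by its name, has taken for a name from the list of things; names that differ only in an ending like _2 or _b are one class to them, and where a whole thing is asked for, a point or a joint stands for the part that bears it (a point fixed in the world has none). Each returns a list of dicts, best first, with "conf" (0 to 1); they miss things now and then, are a little off and sometimes report something else, mostly with a low value. They report only what shows in the picture. A call takes as long as a camera call.
- spotter.spot_in(camera, query): "extent" ([left, top, right, bottom] in pixels, round what is visible of it).
The state is a dict: "clock": time; "joint_pos": joint angles; "qvel": joint speeds; "tau": joint torques, N m; "tcp_pos": TCP position; "orientation": TCP orientation; "wrist_force": force on the tool from outside, world axes, zero at the start; "ft_torque": the same for the moment, N m; "finger_gap": finger opening in m.
Only numpy, scipy, OpenCV 4.12 (cv2) and the standard library are available. Lean on these libraries where they do the work, as an engineer would, in place of code of your own. Each camera call takes 0.05 s, during which the arm holds its last target. There are 200 camera calls.

## Task

Put the loose ointment scraper away in the rotary holder: first push the holder round clockwise (seen from above) by one click, so that its one empty slot faces the runway on which the scraper lies. Then slide the scraper, flat on the board and never lifted off it, blade first into that slot until it is fully home with its grip bar up against the holder. Leave the holder resting in its click, and do not shift the bottle, bowl or carton.

Things in the scene. Friction and masses are not known exactly. Their poses are not given: they have to be found in the camera images.
- station: Flat grey base board 280 x 500 x 12 mm, fixed on the counter. Origin at counter level, on the turning axis of the rotary holder; axes along its edges, z up. Board top: 12 mm above the origin, x -140 to 140, y -360 to 140 mm. The runway is the free part on the holder's -y side; the loading direction is +y along x = 0.
- drum (a joint): Angle (rad) of the rotary holder, growing clockwise from above. Sprung clicks (detents) at -1.571, 0, 1.571, 3.142, each pulling it in from about 0.6 rad either side to rest within 0.03. It starts in click 0. At 1.571 the empty slot faces the runway (station -y). Turning it over from one click to the next takes up to about 0.45 N m, hardest about a quarter of the way; past half-way it pulls on by itself.
- drum_top (a point): Centre of the rotary holder's flat top, on its turning axis, 52 mm above the counter. The holder is a grey eight-sided drum, 210 mm across flats. Four of its faces have a slot just above the board; three hold scrapers like the loose one, fixed, whose white grip bars (90 mm wide, 18 mm high) stick out 18 mm from the faces; the fourth is empty. Axes turn with it; x towards the empty slot.
- slot_mouth (a point): Middle of the empty slot's mouth, in the drum's face 105 mm from the turning axis, 6 mm above the board top; turns with the drum. x points out of the slot, away from the axis; z up. The slot is 12 mm high (the board is its floor), 59 mm deep, 65 mm wide inside, flaring to about 79 mm at the mouth over the outer 33 mm.
- post (a point): Middle of the upright steel push post on the drum's top: 16 mm diameter, 45 mm tall, from 52 to 97 mm above the counter, 70 mm from the turning axis, opposite the empty slot. Turns with the drum. At joint 0 it is on the station's -x side (towards the robot); at 1.571 on the station's +y side.
- scraper_grip (a point): Centre of the loose scraper's white grip bar: 18 (x) x 90 (y) x 18 mm high, 9 mm above its underside. From the bar's front face an aluminium blade runs along +x: 52 long, 60 wide, 6 mm thick, flush underneath. z up. It lies flat on the runway, 0.1 to 0.2 kg, centre of mass about 20 mm ahead of this point. Home: bar's front face on the drum's face, this point 114 mm from the axis.
- scraper_tip (a point): Middle of the front edge of the loose scraper's blade, 3 mm above its underside, 61 mm ahead of the grip bar's centre. Same axes as scraper_grip. Fully home it lies 52 mm inside the slot mouth.
- bottle: White bottle, 54 mm diameter, 130 mm tall, standing on the counter beside the board's +x edge; origin at the centre of its underside. Leave alone.
- bowl: Steel bowl, 100 mm across, 45 mm high, on the counter off the board's +y end; origin at the centre of its underside. Leave alone.
- carton: Closed paper carton, 60 x 110 x 50 mm (x, y, z), on the counter off the runway's end; origin at the centre of its underside. Leave alone.

How it is judged:
By the outcome, as a careful person would: the job done as asked, in the order asked, and still so for the second after the job is handed in, with the robot touching nothing.
It also fails if it takes over 72 s, if anything falls off the work surface, if the arm or the gripper's body presses on something with over 40 N, if the wrist force passes 120 N, or if a joint passes its speed limit or range.

## Working session

There is one attempt and no reset: what is moved stays moved. The work goes in short steps, Python scripts to look and compute and a tool call to move; the robot and the scene stay as the last step left them, time stands still between calls to the robot, and variables do not carry over. Pictures are saved under pics/ and viewed, about 8 in all and at most 12, crops included, and the job is handed in when it is done.

Besides the shell and the picture viewer there is one more tool, called after "Request:" as name([rows], argument=value, ...), one row to a line, values as JSON. play_rows: Moves the arm, as the interface text tells. Its arguments: {"type":"object","properties":{"moves":{"type":"array"},"force":{"type":"number"}},"required":["moves"]}

```bash
mkdir -p pics
python3 - <<'E'
from workcell import get_state, imaging, env, spotter
import cv2,numpy as np
s=get_state();print({k:np.round(v,3).tolist() for k,v in s.items()})
for c in("top","side"):
    im=imaging.read_camera(c);cv2.imwrite(f"pics/{c}0.png",cv2.resize(im[:,:,::-1],(800,600),interpolation=cv2.INTER_CUBIC))
    i=imaging.camera_info(c);print(c,i)
    for q in("station","drum","scraper_grip","post","bottle","bowl","carton"):
        print(q,[(np.round(d["extent"],1).tolist(),round(d["conf"],2)) for d in spotter.spot_in(c,q)[:2]])
E
```

```text
{'clock': 0.0, 'joint_pos': [0.962, 0.314, 0.045, 1.304, -0.0, 1.431], 'qvel': [0.002, 0.0, -0.0, 0.0, 0.001, 0.002], 'tau': [0.001, -48.063, 29.853, 0.019, -0.0, -0.0], 'tcp_pos': [0.26, 0.513, 0.23], 'orientation': [-0.0, 0.232, 0.973, -0.001], 'wrist_force': [-0.042, -0.288, -0.081], 'ft_torque': [-0.021, 0.008, 0.016], 'finger_gap': 0.085}
top {'fx': 430.3285870340027, 'fy': 430.3285870340027, 'cx': 248.10543072036822, 'cy': 190.75308738270064, 'world_to_cam': array([[ 0.0197989 , -0.99975054,  0.01033742,  0.02846553],
       [-0.99620992, -0.02060258, -0.08450634,  0.62247221],
       [ 0.08469824, -0.00862511, -0.99636932,  1.13190369],
       [ 0.        ,  0.        ,  0.        ,  1.        ]])}
station []
drum []
scraper_grip [([298.5, 194.5, 330.9, 227.6], 0.95)]
post [([162.0, 182.9, 254.1, 267.5], 0.71)]
bottle [([259.9, 143.7, 287.0, 168.5], 0.94)]
bowl [([109.5, 183.8, 146.6, 219.3], 0.64)]
carton [([356.9, 180.2, 408.4, 209.1], 0.66)]
side {'fx': 435.6222304801715, 'fy': 435.6222304801715, 'cx': 256.1558389987812, 'cy': 192.1257392192423, 'world_to_cam': array([[ 0.99915067, -0.04092564, -0.00479892, -0.63030945],
       [-0.02611277, -0.5387745 , -0.84204522,  0.10230654],
       [ 0.0318757 ,  0.84145536, -0.53938559,  1.2125278 ],
       [ 0.        ,  0.        ,  0.        ,  1.        ]])}
station [([162.9, 163.1, 280.5, 286.6], 0.98), ([184.4, 167.1, 254.6, 217.2], 0.38)]
drum [([182.5, 162.5, 259.3, 218.0], 0.72)]
scraper_grip [([215.4, 238.0, 250.3, 263.4], 0.84)]
post [([185.1, 166.1, 258.8, 217.4], 0.96), ([164.9, 164.6, 280.2, 282.8], 0.2)]
bottle [([280.6, 185.4, 302.0, 231.0], 0.67)]
bowl [([224.2, 145.1, 251.8, 170.3], 0.73)]
carton [([244.2, 279.4, 274.9, 333.9], 0.97)]
```

View pics/top0.png

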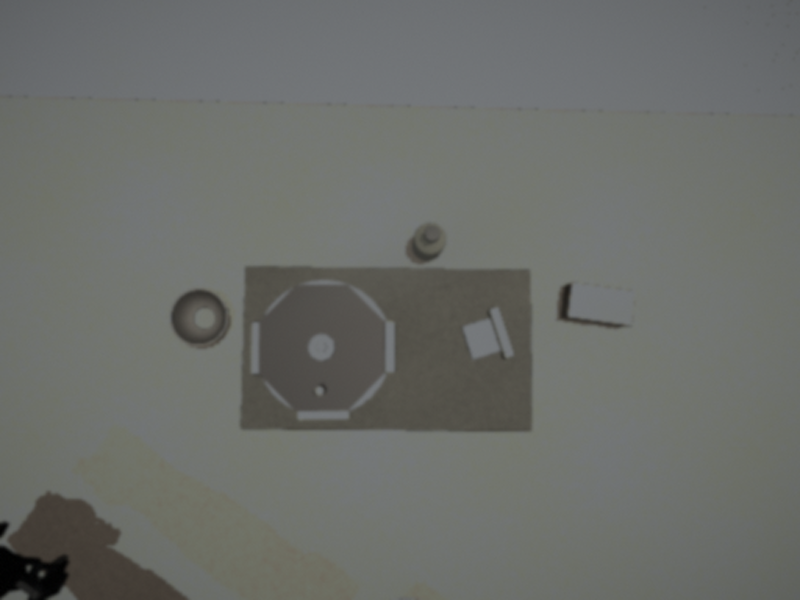

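View pics/side0.png

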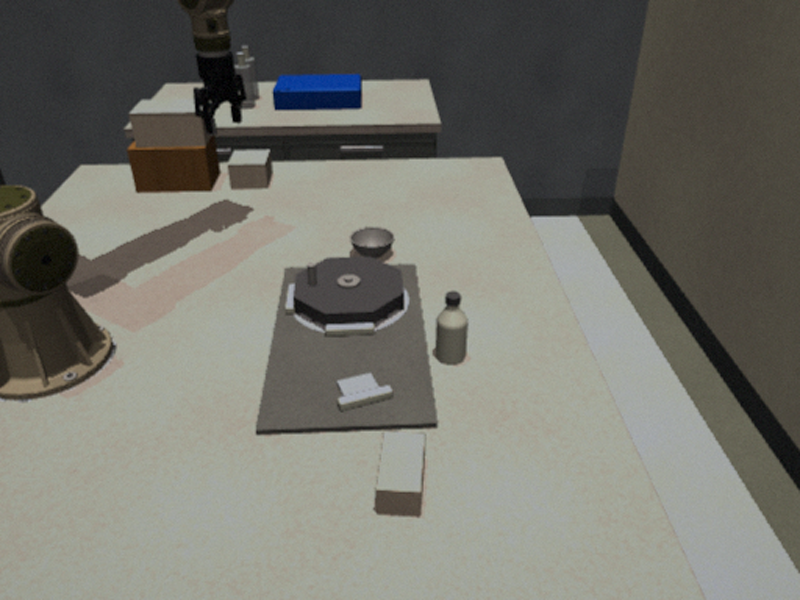

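The top view shows the drum hub at about (321,347), the post at (321,390), and the board corners at (245,266), (530,269), (531,431) and (241,429), all on the 800 px scale. The scraper bar runs from (494,310) to (507,357), with its blade pointing left and slightly down. Next I'll refine these with contours.

```bash
cat > h.py <<'E'
from workcell import get_state, imaging, env, spotter
import cv2,numpy as np
from scipy.optimize import least_squares
def proj(c,P):
    i=imaging.camera_info(c);P=np.atleast_2d(P);T=i["world_to_cam"];q=P@T[:3,:3].T+T[:3,3]
    return np.c_[i["fx"]*q[:,0]/q[:,2]+i["cx"],i["fy"]*q[:,1]/q[:,2]+i["cy"]]
def unproj(c,uv,z):
    i=imaging.camera_info(c);T=i["world_to_cam"];R=T[:3,:3];C=-R.T@T[:3,3]
    uv=np.atleast_2d(uv);d=np.c_[(uv[:,0]-i["cx"])/i["fx"],(uv[:,1]-i["cy"])/i["fy"],np.ones(len(uv))]@R
    return C+d*((z-C[2])/d[:,2])[:,None]
def crop(c,name,x0,y0,x1,y1,k):
    im=imaging.read_camera(c)[y0:y1,x0:x1,::-1].astype(float)
    im=np.clip((im-im.min())/(np.percentile(im,99.5)-im.min())*255,0,255).astype('uint8')
    cv2.imwrite(name,cv2.resize(im,None,fx=k,fy=k,interpolation=cv2.INTER_CUBIC));return im
E
python3 - <<'E'
from h import *
crop("top","pics/t1.png",150,160,350,285,4)
k=.64
B=np.array([[245,266],[530,269],[531,431],[241,429]])*k
w=unproj("top",B,.012);print(w.round(4))
m=np.array([[.14,.14],[.14,-.36],[-.14,-.36],[-.14,.14]])
def tf(p,m): c,s=np.cos(p[2]),np.sin(p[2]);return m@np.array([[c,s],[-s,c]])+p[:2]
r=least_squares(lambda p:(tf(p,m)-w[:,:2]).ravel(),[.55,.1,0]);print("station",r.x,r.fun.round(4))
print("hub",unproj("top",[[321*k,347*k]],.052),"post top",unproj("top",[[321*k,389*k]],.097))
g=imaging.read_camera("top").astype(int).min(2)
sub=g[180:240,280:345];print(np.percentile(sub,[5,50,90,99]))
E
```

```text
[[ 0.674   0.2912  0.012 ]
 [ 0.6793 -0.2076  0.012 ]
 [ 0.3988 -0.2099  0.012 ]
 [ 0.3929  0.2874  0.012 ]]
station [0.53502942 0.15027189 0.01108444] [-0.0005  0.0006 -0.0003 -0.0005  0.0002 -0.0014  0.0006  0.0013]
hub [[0.53516033 0.15108819 0.052     ]] post top [[0.46783584 0.14521325 0.097     ]]
[ 73.  76. 115. 118.]
```

View pics/t1.png

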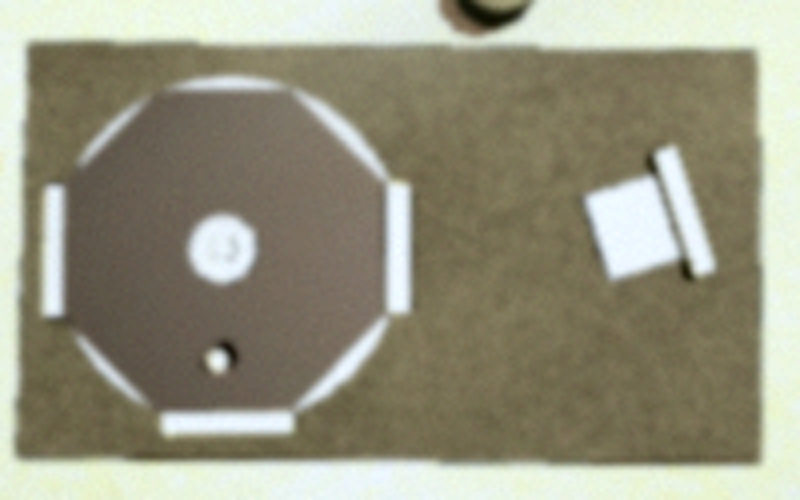

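The crop (px = 150+u/4, 160+v/4) gives bar corners (655,150), (675,147), (715,271), (693,276) and blade front corners (585,196), (609,280). The hub and the post base agree with the board fit. Next I'll get the scraper pose and the move vectors.

```bash
cat >> h.py <<'E'
ST=np.array([.535,.1505,.011])
def toW(p): c,s=np.cos(ST[2]),np.sin(ST[2]);return np.atleast_2d(p)@np.array([[c,s],[-s,c]])+ST[:2]
def toS(p): c,s=np.cos(ST[2]),np.sin(ST[2]);return (np.atleast_2d(p)[:,:2]-ST[:2])@np.array([[c,-s],[s,c]])
def tool():
    from scipy.spatial.transform import Rotation as Ro
    s=get_state();w=s["orientation"];return s,Ro.from_quat([w[1],w[2],w[3],w[0]]).as_matrix()
def tomove(target):
    s,R=tool();return ((np.array(target)-s["tcp_pos"])@R*100).round(2)
def show():
    s,R=tool();print("t",round(s["clock"],2),"tcp",s["tcp_pos"].round(4),"S",(toS(s["tcp_pos"])*1e3).round(1),"yawY",np.degrees(np.arctan2(R[1,1],R[0,1])).round(2),"F",s["wrist_force"].round(1),"gap",round(s["finger_gap"],4),"R2",R[:,2].round(3))
E
python3 - <<'E'
from h import *
f=lambda a:np.array(a)/4+[150,160]
bar=unproj("top",f([[655,150],[675,147],[715,271],[693,276]]),.030)
bl=unproj("top",f([[585,196],[609,280]]),.018)
print("bar",bar.round(4).tolist(),"len",np.linalg.norm(bar[1]-bar[2]),np.linalg.norm(bar[0]-bar[1]))
g=bar[:,:2].mean(0);t=bl[:,:2].mean(0)
print("grip",g,toS(g)*1e3,"tip",t,toS(t)*1e3,"d",np.linalg.norm(t-g),"width",np.linalg.norm(bl[0]-bl[1]))
d=t-g;print("heading deg world from +y (ccw)",np.degrees(np.arctan2(-d[0],d[1])))
e=bar[1,:2]-bar[2,:2];print("bar normal",np.degrees(np.arctan2(e[1],e[0])))
print("to pre-push hi",tomove([*toW([-.080,-.050])[0],.15]));show()
s,R=tool();print(R.round(3))
E
```

```text
bar [[0.6069, -0.1354, 0.03], [0.6092, -0.1488, 0.03], [0.5268, -0.176, 0.03], [0.5232, -0.1613, 0.03]] len 0.08674681498020967 0.013618467094422515
grip [ 0.56655662 -0.15537151] [[  28.19018968 -306.2001251 ]] tip [ 0.54754211 -0.09852418] [[   9.80213632 -249.14707701]] d 0.05994306300627664 width 0.058670050209762244
heading deg world from +y (ccw) 18.494253681098343
bar normal 18.2818121649941
to pre-push hi [-36.14 -28.03   8.13]
t 0.9 tcp [0.2598 0.513  0.2313] S [[-271.2  365.5]] yawY 63.14 F [-0.3 -1.   0.1] gap 0.0858 R2 [ 0.  0. -1.]
[[-0.892  0.452  0.   ]
 [ 0.452  0.892  0.   ]
 [-0.     0.    -1.   ]]
```

Request:
play_rows([
  {"claw": 3.2,"delta_pos": [-34.7,-23.15,4],"twist": -27.5},
  {"claw": 3.2,"delta_pos": [-34.7,-23.15,8.1],"twist": -27.5},
  {"claw": 3.2,"delta_pos": [-34.7,-23.15,8.1],"twist": -27.5},
  {"claw": 3.2,"delta_pos": [-34.7,-23.15,8.1],"twist": -27.5},
  {"claw": 3.2,"delta_pos": [-34.7,-23.15,8.1],"twist": -27.5},
  {"claw": 3.2,"delta_pos": [-34.7,-23.15,8.1],"twist": -27.5},
  {"claw": 3.2,"delta_pos": [-34.7,-23.15,8.1],"twist": -27.5},
  {"claw": 3.2,"delta_pos": [-34.7,-23.15,8.1],"twist": -27.5},
  {"claw": 3.2,"delta_pos": [-34.7,-23.15,8.1],"twist": -27.5},
  {"claw": 3.2,"delta_pos": [-34.7,-23.15,8.1],"twist": -27.5},
])

```text
clock: 2.15
tcp_pos: [0.4643, 0.1509, 0.1507]
orientation: [0.0, -0.007, 1.0, 0.0]
wrist_force: [0.6, -0.2, -0.1]
finger_gap: 0.0322
```

Run:
```python
from h import *
show();s,R=tool();print(R.round(3));print("to post low",tomove([*toW([-.070,0])[0],.068]))
x0=s["tcp_pos"]
cv2.imwrite("pics/s1.png",cv2.resize(imaging.read_camera("side")[130:260,140:320,::-1],(720,520),interpolation=cv2.INTER_CUBIC))
```

```text
t 2.15 tcp [0.4643 0.1509 0.1507] S [[-70.7   1.1]] yawY 90.75 F [ 0.6 -0.2 -0.1] gap 0.0322 R2 [ 0.  0. -1.]
[[-1.    -0.013  0.   ]
 [-0.013  1.     0.   ]
 [-0.     0.    -1.   ]]
to post low [-0.06 -0.12  8.27]
```

View pics/s1.png

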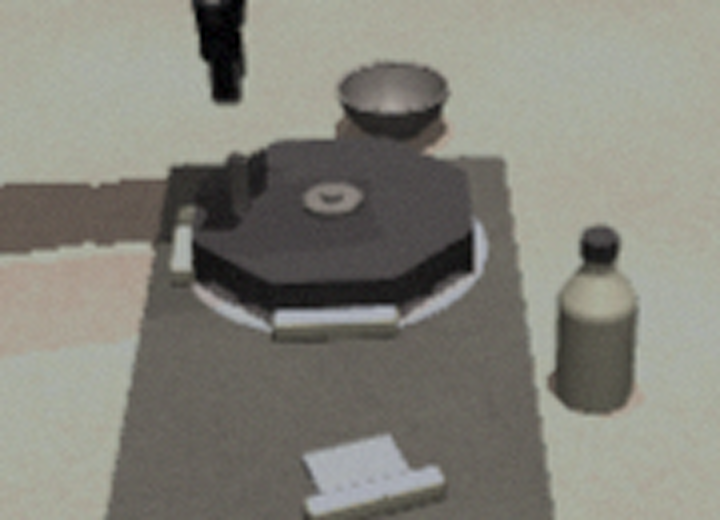

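The side view shows the fingers at about (225,90), directly above the post at about (235,185), with the bowl and bottle clear. I'll descend around the post.

Request:
play_rows([
  {"claw": 3.2,"delta_pos": [0,-0.1,4],"twist": 0},
  {"claw": 3.2,"delta_pos": [0,-0.1,8.2],"twist": 0},
  {"claw": 3.2,"delta_pos": [0,-0.1,8.2],"twist": 0},
])

```text
clock: 2.58
tcp_pos: [0.4615, 0.1494, 0.0661]
orientation: [-0.003, -0.007, 1.0, -0.0]
wrist_force: [-0.4, -1.6, 1.1]
finger_gap: 0.032
```

Request:
play_rows([
  {"claw": 3.2,"delta_pos": [-0.07,0.97,0],"twist": 8},
  {"claw": 3.2,"delta_pos": [-0.27,1.93,0],"twist": 16},
  {"claw": 3.2,"delta_pos": [-0.6,2.85,0],"twist": 24},
  {"claw": 3.2,"delta_pos": [-1.06,3.71,0],"twist": 32},
  {"claw": 3.2,"delta_pos": [-1.64,4.5,0],"twist": 40},
  {"claw": 3.2,"delta_pos": [-2.32,5.2,0],"twist": 48},
  {"claw": 3.2,"delta_pos": [-3.08,5.8,0],"twist": 56},
  {"claw": 3.2,"delta_pos": [-3.93,6.29,0],"twist": 64},
  {"claw": 3.2,"delta_pos": [-4.84,6.66,0],"twist": 72},
  {"claw": 3.2,"delta_pos": [-5.78,6.9,0],"twist": 80},
  {"claw": 3.2,"delta_pos": [-6.75,7.0,0],"twist": 88},
  {"claw": 3.2,"delta_pos": [-7.0,7.0,0],"twist": 90},
])

```text
clock: 4.08
tcp_pos: [0.5354, 0.2206, 0.0704]
orientation: [0.001, 0.703, 0.711, 0.001]
wrist_force: [0.1, 0.1, 0.9]
finger_gap: 0.0315
```

Run:
```python
from h import *
show()
crop("side","pics/s2.png",140,130,320,260,4)
```

```text
t 4.08 tcp [0.5354 0.2206 0.0704] S [[ 1.1 70. ]] yawY 0.68 F [0.1 0.1 0.9] gap 0.0315 R2 [ 0.003  0.001 -1.   ]
```

View pics/s2.png

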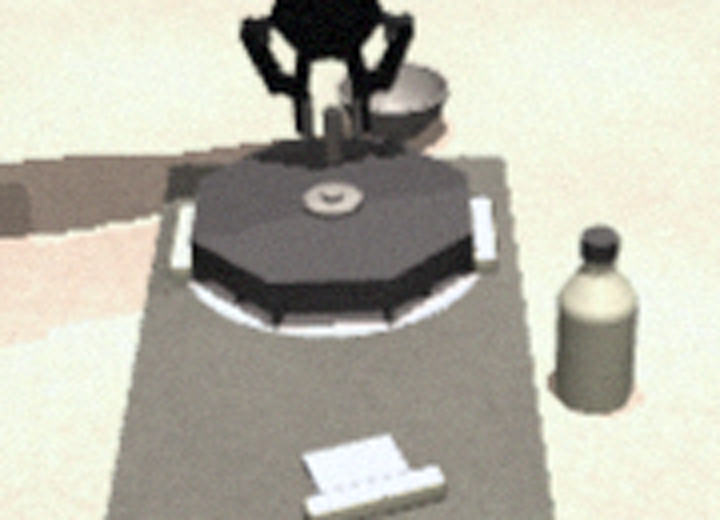

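The drum now shows the empty slot facing the runway and bars on the left, right and far sides. The post sits between the fingers with almost no force. I'll lift off and go above the scraper.

Request:
play_rows([
  {"claw": 3.2,"delta_pos": [0,0,-5],"twist": 0},
  {"claw": 3.2,"delta_pos": [0,0,-8],"twist": 0},
  {"claw": 4.5,"delta_pos": [-6,0.5,-8],"twist": -10},
  {"claw": 4.5,"delta_pos": [-12,1,-8],"twist": -20},
  {"claw": 4.5,"delta_pos": [-17,1.2,-8],"twist": -30},
  {"claw": 4.5,"delta_pos": [-22,1.5,-8],"twist": -40},
  {"claw": 4.5,"delta_pos": [-26,1.8,-8],"twist": -50},
  {"claw": 4.5,"delta_pos": [-30,2,-8],"twist": -60},
  {"claw": 4.5,"delta_pos": [-34,2.3,-8],"twist": -70},
  {"claw": 4.5,"delta_pos": [-36,2.5,-8],"twist": -80},
  {"claw": 4.5,"delta_pos": [-37.7,2.7,-8],"twist": -90},
  {"claw": 4.5,"delta_pos": [-37.7,2.7,-8],"twist": -100},
])

```text
clock: 5.62
tcp_pos: [0.5652, -0.1582, 0.1491]
orientation: [0.0, -0.096, 0.995, -0.0]
wrist_force: [0.8, 0.5, -0.6]
finger_gap: 0.0451
```

Run:
```python
from h import *
show();print("to grip above",tomove([.5667,-.1558,.06]))
crop("top","pics/t2.png",150,160,350,285,4)
```

```text
t 5.62 tcp [ 0.5652 -0.1582  0.1491] S [[  26.8 -309. ]] yawY 101.01 F [ 0.8  0.5 -0.6] gap 0.0451 R2 [ 0.001 -0.    -1.   ]
to grip above [-0.19  0.21  8.91]
```

View pics/t2.png

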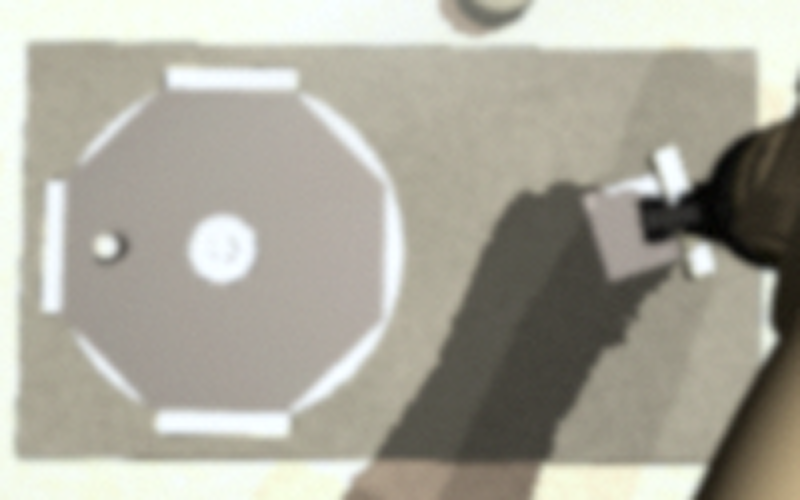

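The drum's right face is upright at x≈386, and the line through its bars is tilted by the same amount as the board's left edge, so it rests in its click. The gripper is over the scraper bar. I'll align and descend.

Request:
play_rows([
  {"claw": 4.5,"delta_pos": [-0.2,0.2,4],"twist": -7.4},
  {"claw": 4.5,"delta_pos": [-0.2,0.2,8.5],"twist": -7.4},
  {"claw": 4.5,"delta_pos": [-0.2,0.2,10.5],"twist": -7.4},
  {"claw": 4.5,"delta_pos": [-0.2,0.2,10.5],"twist": -7.4},
])

```text
clock: 6.18
tcp_pos: [0.5652, -0.1537, 0.042]
orientation: [-0.002, -0.157, 0.988, 0.001]
wrist_force: [0.1, 0.2, 0.3]
finger_gap: 0.0449
```

Run:
```python
from h import *
show();print("to grip",tomove([.5667,-.1558,.022]))
```

```text
t 6.17 tcp [ 0.5652 -0.1537  0.042 ] S [[  26.9 -304.5]] yawY 108.04 F [0.1 0.2 0.3] gap 0.0449 R2 [-0.004  0.002 -1.   ]
to grip [-0.08 -0.25  2.  ]
```

Request:
play_rows([
  {"claw": 4.5,"delta_pos": [-0.1,-0.2,1.2],"twist": -0.2},
  {"claw": 4.5,"delta_pos": [-0.1,-0.2,2.1],"twist": -0.2},
  {"claw": 4.5,"delta_pos": [-0.1,-0.2,2.1],"twist": -0.2},
])

```text
clock: 6.55
tcp_pos: [0.5681, -0.1563, 0.0219]
orientation: [-0.0, -0.158, 0.987, 0.0]
wrist_force: [-0.1, 0.2, 0.4]
finger_gap: 0.0449
```

Request:
play_rows([
  {"claw": 1.5,"delta_pos": [0,0,0],"twist": 0},
  {"claw": 1.5,"delta_pos": [0,0,0],"twist": 0},
  {"claw": 1.5,"delta_pos": [0,0,0],"twist": 0},
  {"claw": 1.5,"delta_pos": [0,0,0],"twist": 0},
], force=25)

```text
clock: 7.05
tcp_pos: [0.5687, -0.1566, 0.0228]
orientation: [0.0, -0.158, 0.987, -0.0]
wrist_force: [-0.9, 1.0, 4.0]
finger_gap: 0.0171
```

Run:
```python
from h import *
show();show();show()
crop("side","pics/s3.png",180,130,300,280,4)
```

```text
t 7.05 tcp [ 0.5687 -0.1566  0.0228] S [[  30.4 -307.4]] yawY 108.24 F [-0.9  1.   4. ] gap 0.0171 R2 [ 0.001 -0.    -1.   ]
t 7.05 tcp [ 0.5687 -0.1566  0.0228] S [[  30.4 -307.4]] yawY 108.24 F [-0.9  1.   4. ] gap 0.0171 R2 [ 0.001 -0.    -1.   ]
t 7.05 tcp [ 0.5687 -0.1566  0.0228] S [[  30.4 -307.4]] yawY 108.24 F [-0.9  1.   4. ] gap 0.0171 R2 [ 0.001 -0.    -1.   ]
```

View pics/s3.png

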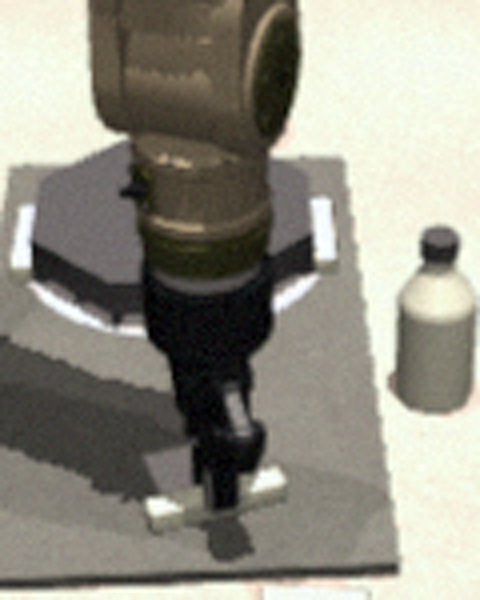

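The jaws hold the bar (gap 17 mm), the scraper is flat, and nothing else is touched. I'll drag it to the loading axis and align it.

Request:
play_rows([
  {"claw": 1.5,"delta_pos": [0,1,0],"twist": 1.5},
  {"claw": 1.5,"delta_pos": [-0.1,2.2,0],"twist": 3.5},
  {"claw": 1.5,"delta_pos": [-0.15,3.4,0],"twist": 5.5},
  {"claw": 1.5,"delta_pos": [-0.2,4.6,0],"twist": 7.5},
  {"claw": 1.5,"delta_pos": [-0.25,5.8,0],"twist": 9.5},
  {"claw": 1.5,"delta_pos": [-0.3,7.0,0],"twist": 11.5},
  {"claw": 1.5,"delta_pos": [-0.35,8.2,0],"twist": 13.5},
  {"claw": 1.5,"delta_pos": [-0.4,9.4,0],"twist": 15.5},
  {"claw": 1.5,"delta_pos": [-0.5,10.4,0],"twist": 17},
  {"claw": 1.5,"delta_pos": [-0.5,11.1,0],"twist": 17.6},
  {"claw": 1.5,"delta_pos": [-0.5,11.1,0],"twist": 17.6},
  {"claw": 1.5,"delta_pos": [-0.5,11.1,0],"twist": 17.6},
])

```text
clock: 8.6
tcp_pos: [0.539, -0.0493, 0.0228]
orientation: [0.001, -0.006, 1.0, 0.0]
wrist_force: [0.1, 0.4, 6.5]
finger_gap: 0.0166
```

Run:
```python
from h import *
show()
crop("top","pics/t3.png",150,160,350,285,4)
f=lambda p:(p-[150,160])*4
# expected pixels for aligned scraper, centred
P=toW([[-.045,-.191],[.045,-.191],[-.03,-.139],[.03,-.139]]);P=np.c_[P,[.03,.03,.018,.018]]
print(f(proj("top",P)).round(0).tolist())
```

```text
t 8.6 tcp [ 0.539  -0.0493  0.0228] S [[   1.8 -199.8]] yawY 90.66 F [0.1 0.4 6.5] gap 0.0166 R2 [ 0.001  0.001 -1.   ]
[[512.0, 319.0], [512.0, 184.0], [433.0, 296.0], [434.0, 206.0]]
```

View pics/t3.png

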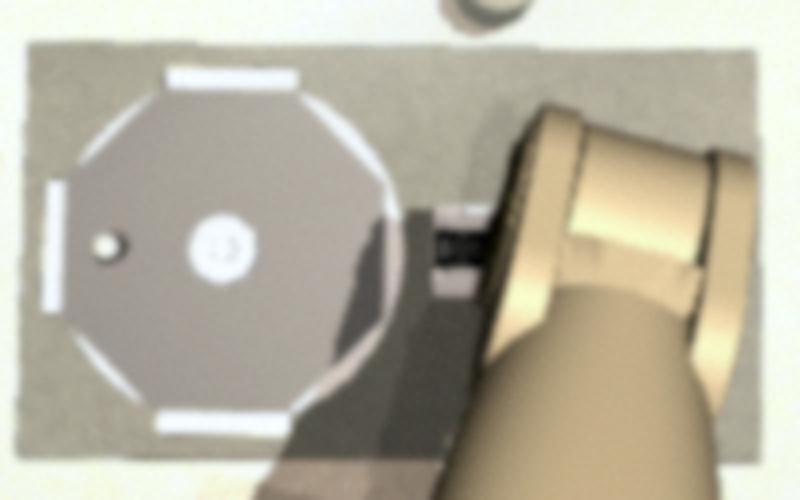

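Blade front corners are at (434,205) and (434,297), against (434,206) and (433,296) expected, so the scraper is centred and square. I'll insert it partway.

Request:
play_rows([
  {"claw": 1.5,"delta_pos": [0,0.6,0],"twist": 0},
  {"claw": 1.5,"delta_pos": [0,1.2,0],"twist": 0},
  {"claw": 1.5,"delta_pos": [0,1.8,0],"twist": 0},
  {"claw": 1.5,"delta_pos": [0,2.4,0],"twist": 0},
  {"claw": 1.5,"delta_pos": [0,3.0,0],"twist": 0},
  {"claw": 1.5,"delta_pos": [0,3.6,0],"twist": 0},
  {"claw": 1.5,"delta_pos": [0,4.2,0],"twist": 0},
  {"claw": 1.5,"delta_pos": [0,4.8,0],"twist": 0},
  {"claw": 1.5,"delta_pos": [0,5.3,0],"twist": 0},
  {"claw": 1.5,"delta_pos": [0,5.8,0],"twist": 0},
  {"claw": 1.5,"delta_pos": [0,5.8,0],"twist": 0},
])

```text
clock: 10.02
tcp_pos: [0.5384, 0.0078, 0.0228]
orientation: [0.001, -0.006, 1.0, -0.001]
wrist_force: [0.5, -3.2, 5.4]
finger_gap: 0.0172
```

Request:
play_rows([
  {"claw": 3.2,"delta_pos": [0,0,0],"twist": 0},
  {"claw": 3.2,"delta_pos": [0,0,0],"twist": 0},
  {"claw": 3.2,"delta_pos": [0,0,-2],"twist": 0},
  {"claw": 3.2,"delta_pos": [0,0,-5],"twist": 0},
  {"claw": 3.2,"delta_pos": [0,0,-5],"twist": 0},
])

```text
clock: 10.65
tcp_pos: [0.5392, 0.0085, 0.074]
orientation: [0.002, -0.006, 1.0, -0.0]
wrist_force: [0.3, 1.1, 0.4]
finger_gap: 0.0323
```

Run:
```python
from h import *
show()
crop("side","pics/s4.png",180,130,300,280,4)
print(tomove([*toW([.0,-.19])[0],.06]))
```

```text
t 10.65 tcp [0.5392 0.0085 0.074 ] S [[   2.7 -142. ]] yawY 90.66 F [0.3 1.1 0.4] gap 0.0323 R2 [ 0.004 -0.    -1.   ]
[ 0.18 -4.81  1.27]
```

View pics/s4.png

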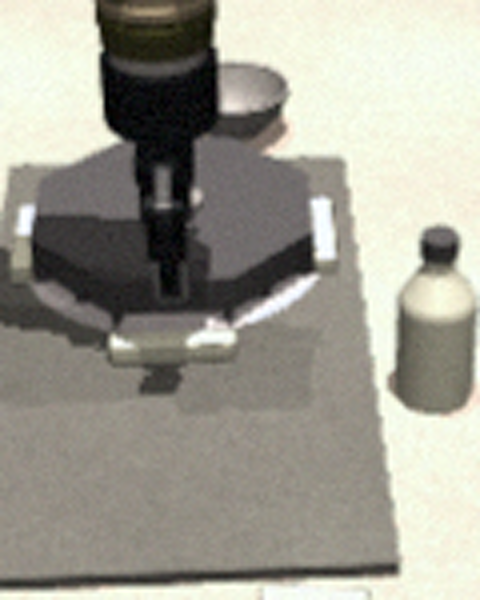

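The blade is entering the slot squarely, with the bar at about (170,345). The jaws are clear above. Next I'll go behind the bar, turned 90° so that both fingers push it.

Request:
play_rows([
  {"claw": 4.0,"delta_pos": [0.2,-2.5,0],"twist": 10},
  {"claw": 4.0,"delta_pos": [0.2,-5,0],"twist": 20},
  {"claw": 4.0,"delta_pos": [0.2,-5,0],"twist": 30},
  {"claw": 4.0,"delta_pos": [0.2,-5,0],"twist": 40},
  {"claw": 4.0,"delta_pos": [0.2,-5,0],"twist": 50},
  {"claw": 4.0,"delta_pos": [0.2,-5,0],"twist": 60},
  {"claw": 4.0,"delta_pos": [0.2,-5,0],"twist": 70},
  {"claw": 4.0,"delta_pos": [0.2,-5,0],"twist": 80},
  {"claw": 4.0,"delta_pos": [0.2,-5,1],"twist": 90},
  {"claw": 4.0,"delta_pos": [0.2,-5,3],"twist": 90},
  {"claw": 4.0,"delta_pos": [0.2,-5,5.5],"twist": 90},
  {"claw": 4.0,"delta_pos": [0.2,-5,5.5],"twist": 90},
])

```text
clock: 12.2
tcp_pos: [0.5333, -0.0407, 0.0143]
orientation: [-0.003, 0.703, 0.711, -0.002]
wrist_force: [-0.9, 0.6, -0.2]
finger_gap: 0.0401
```

Run:
```python
from h import *
show();print(tomove([*toW([.0,-.134])[0],.017]))
```

```text
t 12.2 tcp [ 0.5333 -0.0407  0.0143] S [[  -3.8 -191.2]] yawY 0.64 F [-0.9  0.6 -0.2] gap 0.0401 R2 [-0.006  0.002 -1.   ]
[ 5.72  0.38 -0.26]
```

Request:
play_rows([
  {"claw": 4.0,"delta_pos": [1,0.2,-0.1],"twist": 0},
  {"claw": 4.0,"delta_pos": [2,0.2,-0.1],"twist": 0},
  {"claw": 4.0,"delta_pos": [2.5,0.2,-0.1],"twist": 0},
  {"claw": 4.0,"delta_pos": [3,0.2,-0.1],"twist": 0},
  {"claw": 4.0,"delta_pos": [3.5,0.2,-0.1],"twist": 0},
  {"claw": 4.0,"delta_pos": [4,0.2,-0.1],"twist": 0},
  {"claw": 4.0,"delta_pos": [4.4,0.2,-0.1],"twist": 0},
  {"claw": 4.0,"delta_pos": [4.8,0.2,-0.1],"twist": 0},
  {"claw": 4.0,"delta_pos": [5.2,0.2,-0.1],"twist": 0},
  {"claw": 4.0,"delta_pos": [5.2,0.2,-0.1],"twist": 0},
])

```text
clock: 13.45
tcp_pos: [0.5376, 0.0112, 0.0181]
orientation: [-0.0, 0.703, 0.711, 0.0]
wrist_force: [0.9, -1.8, 0.6]
finger_gap: 0.04
```

Request:
play_rows([
  {"claw": 4.0,"delta_pos": [0.1,0,0],"twist": 0},
  {"claw": 4.0,"delta_pos": [0.2,0,0],"twist": 0},
])

```text
clock: 13.7
tcp_pos: [0.5374, 0.0126, 0.0181]
orientation: [-0.0, 0.703, 0.711, -0.0]
wrist_force: [-0.3, -1.5, 1.2]
finger_gap: 0.0398
```

Request:
play_rows([
  {"claw": 4.0,"delta_pos": [0.1,0,0],"twist": 0},
  {"claw": 4.0,"delta_pos": [0.2,0,0],"twist": 0},
])

```text
clock: 13.95
tcp_pos: [0.5374, 0.0147, 0.0181]
orientation: [-0.0, 0.703, 0.711, -0.0]
wrist_force: [-0.1, -2.0, -0.5]
finger_gap: 0.0401
```

Request:
play_rows([
  {"claw": 4.0,"delta_pos": [0.1,0,0],"twist": 0},
  {"claw": 4.0,"delta_pos": [0.2,0,0],"twist": 0},
])

```text
clock: 14.2
tcp_pos: [0.5376, 0.0158, 0.0182]
orientation: [0.001, 0.703, 0.711, -0.001]
wrist_force: [0.4, -6.1, -1.2]
finger_gap: 0.0401
```

Request:
play_rows([
  {"claw": 4.0,"delta_pos": [0.1,0,0],"twist": 0},
  {"claw": 4.0,"delta_pos": [0.1,0,0],"twist": 0},
])

```text
clock: 14.45
tcp_pos: [0.5377, 0.0159, 0.0182]
orientation: [0.001, 0.704, 0.711, -0.001]
wrist_force: [-0.6, -8.9, -1.3]
finger_gap: 0.0398
```

Request:
play_rows([
  {"claw": 4.0,"delta_pos": [0.1,0,0],"twist": 0},
  {"claw": 4.0,"delta_pos": [0.1,0,0],"twist": 0},
])

```text
clock: 14.7
tcp_pos: [0.5377, 0.016, 0.0182]
orientation: [0.002, 0.704, 0.71, -0.002]
wrist_force: [-0.4, -11.4, -0.6]
finger_gap: 0.0402
```

The force rises while the position holds (station y about -134.5, predicted -134), so the bar is home. I'll back off and check.

Request:
play_rows([
  {"claw": 4.0,"delta_pos": [0.15,0,0],"twist": 0},
  {"claw": 4.0,"delta_pos": [-1,0,0],"twist": 0},
  {"claw": 4.0,"delta_pos": [-4,0,0],"twist": 0},
  {"claw": 4.0,"delta_pos": [-8,0,-6],"twist": 0},
  {"claw": 4.0,"delta_pos": [-8,-6,-12],"twist": 0},
  {"claw": 4.0,"delta_pos": [-8,-12,-18],"twist": 0},
  {"claw": 4.0,"delta_pos": [-10,-18,-20],"twist": 0},
  {"claw": 4.0,"delta_pos": [-16,-20,-20],"twist": 0},
  {"claw": 4.0,"delta_pos": [-22,-20,-20],"twist": 0},
  {"claw": 4.0,"delta_pos": [-28,-20,-20],"twist": 0},
  {"claw": 4.0,"delta_pos": [-28,-20,-20],"twist": 0},
])

```text
clock: 16.08
tcp_pos: [0.3406, -0.2666, 0.2187]
orientation: [0.001, 0.704, 0.71, 0.001]
wrist_force: [0.1, 0.5, 0.6]
finger_gap: 0.04
```

Run:
```python
from h import *
show()
a=crop("top","pics/t4.png",150,160,350,285,4)
for c in ("top","side"):
    for q in("bottle","bowl","carton"):
        imaging.read_camera(c);print(c,q,[(np.round(d["extent"],1).tolist(),round(d["conf"],2)) for d in spotter.spot_in(c,q)[:1]])
f=lambda p:(p-[150,160])*4
P=toW([[-.045,-.105],[.045,-.105],[-.045,-.123],[.045,-.123]]);P=np.c_[P,[.03]*4]
print(f(proj("top",P)).round(0).tolist())
```

```text
t 16.07 tcp [ 0.3406 -0.2666  0.2187] S [[-198.9 -415. ]] yawY 0.44 F [0.1 0.5 0.6] gap 0.04 R2 [ 0.002 -0.    -1.   ]
top bottle [([262.6, 144.3, 286.2, 167.4], 0.61)]
top bowl [([108.9, 183.5, 146.0, 220.6], 0.73)]
top carton [([357.7, 180.0, 408.1, 207.9], 0.67)]
side bottle [([278.6, 187.1, 299.1, 231.5], 0.8)]
side bowl [([223.5, 147.6, 253.2, 169.1], 0.79)]
side carton [([244.4, 278.5, 272.3, 334.6], 0.64)]
[[383.0, 318.0], [384.0, 183.0], [410.0, 319.0], [411.0, 183.0]]
```

View pics/t4.png

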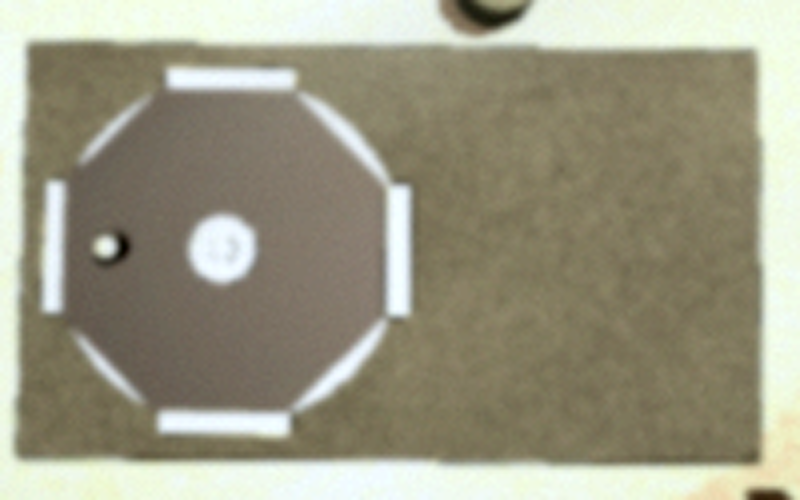

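The bar's outer edge is at x≈410 px (410–411 predicted, and the fixed bar first seen on this side was also at 410). It spans y 185–317, is square, and shows no gap. The drum is in its click and the other objects have not moved.

```bash
python3 -c "
from workcell import env
print(env.hand_in())"
```

```text
the job is handed in; nothing more can be done
None
```

The scraper is put away in the rotary holder, and I handed the job in at about 16 s of the 72 s allowed; no verdict was reported.

- **Holder:** I turned it one click clockwise by guiding the post round between loosely open fingers. In the last top view its bars line up with the board, so it is resting in its click.
- **Scraper:** I gripped the bar, drew it flat along the board onto the loading axis and squared it up. I slid it about 24 mm into the slot, released it, and pushed it home from behind with both fingers.
- **Fully home:** The push ended firmly, rising to 11.4 N at the last reading with no further movement, at about -134.5 mm against -134 mm predicted. The bar's outer edge is where it should be in the image, 410 px against 410–411 px expected.
- **Bottle, bowl and carton:** Their detections match the ones from the start to within about 3 px, which is detector noise.
- **Robot:** It is clear of everything.

No check failed. The measured tool position scattered by 2–4 mm just after moves, so I relied on settled readings, force and images. I did not measure the scraper's height during the slide, so "never lifted" rests on the level drag at constant height and the pictures.

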